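# Fill out a gel-casting box with spacer plates and hold it clamped

## Robot

A 7-joint arm with a two-finger parallel gripper is mounted at the origin on a cart in front of the work surface, level with it; the furniture and walls round the work are solid. World frame = base frame: x ahead of the robot, y to its left, z up, the work surface at z = 0. Lengths are in m, angles in rad, forces in N, time in s.
With the tool pointing down it reaches from about 0.4 to 0.9 m from the base axis. Payload 5.5 kg.
Tool frame: the origin (TCP) lies on the centre line of the jaws, within the pads' length; the fingertips stand arm.tcp_to_tips ahead of it and the grasp point (between the pads) lies 8 mm behind it (arm.tcp_to_tips is the distance from the TCP to the fingertips, in m); z points along the fingers, x is the direction in which the jaws open and shut, and the axes are right-handed (so a half turn about z gives the same grasp; the last joint's range is limited). The gripper opens to 85 mm and grips with 20 to 120 N. Pads are 22 mm wide; open, the fingers measure 114 mm over their backs; the gripper's body (76 mm by 85 mm) begins 54 mm behind the grasp point. The pads swing forward as they close: fully open they stand 13 mm farther back than shut.
Start: joints at [1.495, 0.501, -0.427, 1.55, 0.221, 1.138, -0.21], TCP at [0.216, -0.613, 0.221] pointing down, gripper open.
Joint ranges: [-2.88, 2.88], [-0.31, 2.03], [-1.54, 1.56], [0.2, 2.42], [-1.41, 4.55], [0.19, 2.02], [-2.57, 2.57]. Speed limits (rad/s): [2.57, 2.57, 3.14, 3.14, 3.14, 3.14, 3.14].

## Interface

Orientations are given as a unit quaternion [w, x, y, z].
In Python, from plant import arm gives the robot as it stands.
- The arm moves only by the tool jog_arm, never from a script. Its argument "commands" is a list of rows, each a list of 2 entries, a list of its own where there are three numbers: the shift along the tool's x, y, z as a fraction of full scale, then the turn, a rotation vector about the tool's x, y, z as a fraction of full scale. A call has exactly 10 rows; each row is the pose to reach, as a shift and turn from the pose measured when the call began, along the tool's axes at that moment, turning the shorter way round; what a row does not reach only later rows make up. Full scale, the value 1, is 400 mm for a shift and pi rad for a turn. A row lasts 1/10 s, in which the tool goes at most 50 mm and 8.59 degrees, less where a joint would pass 70% of its speed; a pose out of reach is approached as far as the arm can. A call with a number of a shift or a turn outside -1 to 1 is refused whole. A call with a gripper value outside its range is refused whole. "jaw" is the gripper's target within -1 to 1 (fully open at 1, half-way at 0, shut at -1), set as the call begins (left out, the last holds). The fingers move at their own pace and stop on an object; "force" is the grip in N (left out, the last holds). Time passes only in rows, so rows that repeat a pose let the fingers close, or fill a call up. It gives the time, the measured TCP pose, the force and the opening at its end, in the units of the state.
- arm.get_obs(): the state, without advancing time (a new reading comes with each control period).
- arm.snapshot(name): name is "side" or "top"; returns a dict with "image" (480x640x3 uint8, red, green, blue), "depth" (480x640 float32, m along the optical axis (not along the pixel's ray), 0 where there is no reading), "mtx" (3x3 intrinsics, pixels), "dist_coeffs" ([k1, k2, p1, p2, k3] as OpenCV has them; the pictures are not rectified), "R" (3x3) and "t" (3): a world point X has camera coordinates R X + t. Camera axes: x right, y down, z forward; pixel columns grow to the right and rows downward; lengths in m; the calibration is good to about 2 mm. A picture is of the moment at which its call begins.
- arm.sign_off(): hands the job in, once; it reports no verdict.
The state is a dict: "t": time; "q": joint angles; "dq": joint speeds; "effort": joint torques, N m; "tool_pos": TCP position; "tool_rot": TCP orientation; "wrist_force": force on the tool from outside, world axes, zero at the start; "torque": the same for the moment, N m; "width": opening from 0.0 (shut) to 1.0 (fully open).
Only numpy, scipy, OpenCV 4.12 (cv2) and the standard library are available. Lean on these libraries where they do the work, as an engineer would, in place of code of your own. Each camera call takes 0.05 s, during which the arm holds its last target.

## Task

Fill the gap in the gel-casting box, between the gel cassette and the sprung pressure plate, with filler plates from the rack, stood upright on the box floor one by one in the order blue, yellow, red. Feel the fit by pushing the black post: if the pressure plate runs to the end of its travel, let it spring back and add the next plate, using only as many as it takes until the stack is clamped against the cassette clearly before the end stop. Finish while still pushing the post firmly, holding the stack clamped (do not let go), and do not knock over the amber dropper bottle.

Things in the scene. Friction and masses are not known exactly. Their poses are not given: they have to be found in the camera images.
- box: fixed casting box: white base 160 x 76 x 6 mm, two clear side walls. Its +x is the pressing direction (from the post to the cassette). Origin: underside, on the centre line. Chamber floor at z = 6 mm, inner width 49 mm (y), walls up to z = 34 mm, lips flaring outward up to z = 42 mm. Pressure plate's face: x = -26 mm open, x = -2 mm at its end stop.
- spot (a point): on the chamber floor, 12 mm in front of the open pressure plate's face, on the centre line; axes as the box's. While the gap is not yet filled, and the pressure plate has sprung back, the next plate always has 24 mm of room here: lower it with its thickness along x and its underside's centre on this point.
- cassette: fixed gel cassette (two glass plates with green spacers, 46 mm wide, 34 mm high) on its grey locked stop; it does not give when pushed. Origin: on its front face, at the chamber floor, which lies at x = +1 to +25.5 mm of the box, other each time: one, two or three plates are needed. Axes as the box's.
- press: aluminium pressure plate, 44 mm wide (y), from 7 to 39 mm above the desk, with a black upright post joined to it: post 12 mm thick (x), 30 mm wide (y), centre 45 mm behind the plate's face, top 85 mm above the desk. Origin: on the plate's face, 7 mm above the desk; +x is the pressing direction. Slides along x only.
- post (a point): on the middle line of the rear (-x) face of the black post, 72 mm above the desk: push here towards the box's +x, e.g. with closed fingertips; keep the tips 50 mm or more above the desk.
- press_slide (a joint): travel of the pressure plate, m: 0 = sprung fully open, 0.024 = end stop. A spring pushes it open with 3 N (at 0) to 5 N (at 0.024), so it opens when let go. Push with 10 to 20 N: if it stops short of 0.0225 the stack is clamped; if it gets to 0.0225 or more the gap is not filled and another plate is needed.
- rack: fixed grey plate rack, 100 x 64 x 20 mm, three slots 12.5 x 46.5 mm at x = -30, 0, +30 mm, slot floor 6 mm above the desk; one filler plate stands in each, in any order. Origin: centre of the underside. A plate must be lifted 14 mm to leave its slot.
- blue: blue acrylic filler plate with 1 white index dot on its tab: 10 mm thick (its x), standing in the rack. Lower part 44 mm wide (y), 36 mm high; above it, from 36 to 74 mm, a grip tab 18 mm wide (y), also 10 mm thick. 35 g. Origin: centre of the underside; z up.
- yellow: yellow acrylic filler plate with 2 white index dots on its tab: 10 mm thick (its x), standing in the rack. Lower part 44 mm wide (y), 36 mm high; above it, from 36 to 74 mm, a grip tab 28 mm wide (y), also 10 mm thick. 35 g. Origin: centre of the underside; z up.
- red: red acrylic filler plate with 3 white index dots on its tab: 10 mm thick (its x), standing in the rack. Lower part 44 mm wide (y), 36 mm high; above it, from 36 to 74 mm, a grip tab 38 mm wide (y), also 10 mm thick. 35 g. Origin: centre of the underside; z up.
- dropper: amber dropper bottle with black rubber bulb, loose bystander, diameter 29 mm, 102 mm high; origin: centre of its underside.

How it is judged:
On the way:
1. the blue plate stands upright on the box floor between pressure plate and cassette (z of blue in the frame of box between 0 and 0.012 m and x of blue in the frame of box between -0.03 and 0.035 m and y of blue in the frame of box between -0.006 and 0.006 m and angle between blue's own z axis and vertical below 0.12 rad), for 0.2 s.
At the end, for the whole second after the job is handed in: robot still pressing the plate; used filler plates upright on the box floor; over 3 N passes from pressure plate into the stack and from blue into the cassette; travel 11.5 to 23.2 mm (short of the end stop, no plate more than needed); dropper bottle standing ((((z of blue in the frame of box between 0 and 0.012 m and x of blue in the frame of box between -0.03 and 0.035 m and y of blue in the frame of box between -0.006 and 0.006 m and angle between blue's own z axis and vertical below 0.12 rad) and contact force between press and blue above 3 N) or ((z of blue in the frame of box between 0 and 0.012 m and x of blue in the frame of box between -0.03 and 0.035 m and y of blue in the frame of box between -0.006 and 0.006 m and angle between blue's own z axis and vertical below 0.12 rad) and (z of yellow in the frame of box between 0 and 0.012 m and x of yellow in the frame of box between -0.03 and 0.035 m and y of yellow in the frame of box between -0.006 and 0.006 m and angle between yellow's own z axis and vertical below 0.12 rad) and contact force between press and yellow above 3 N) or ((z of blue in the frame of box between 0 and 0.012 m and x of blue in the frame of box between -0.03 and 0.035 m and y of blue in the frame of box between -0.006 and 0.006 m and angle between blue's own z axis and vertical below 0.12 rad) and (z of yellow in the frame of box between 0 and 0.012 m and x of yellow in the frame of box between -0.03 and 0.035 m and y of yellow in the frame of box between -0.006 and 0.006 m and angle between yellow's own z axis and vertical below 0.12 rad) and (z of red in the frame of box between 0 and 0.012 m and x of red in the frame of box between -0.03 and 0.035 m and y of red in the frame of box between -0.006 and 0.006 m and angle between red's own z axis and vertical below 0.12 rad) and contact force between press and red above 3 N)) and contact force between blue and cassette above 3 N and contact force between any of the fingers, the arm and press above 3 N and value of joint press_slide between 0.0115 and 0.0232 m and angle between dropper's own z axis and vertical below 0.3 rad); the arm keeps its last pose, push and grip.
It fails at once if yellow is put into the box before blue (z of yellow in the frame of box between 0 and 0.012 m and x of yellow in the frame of box between -0.03 and 0.035 m and y of yellow in the frame of box between -0.006 and 0.006 m and not (z of blue in the frame of box between 0 and 0.012 m and x of blue in the frame of box between -0.03 and 0.035 m and y of blue in the frame of box between -0.006 and 0.006 m)).
It fails at once if red is put into the box before yellow (z of red in the frame of box between 0 and 0.012 m and x of red in the frame of box between -0.03 and 0.035 m and y of red in the frame of box between -0.006 and 0.006 m and not (z of yellow in the frame of box between 0 and 0.012 m and x of yellow in the frame of box between -0.03 and 0.035 m and y of yellow in the frame of box between -0.006 and 0.006 m)).
It fails at once if the dropper bottle is knocked over (angle between dropper's own z axis and vertical above 0.6 rad).
It also fails if it takes over 72 s, if anything falls off the work surface, if the arm or the gripper's body presses on something with over 40 N, if the wrist force passes 120 N, or if a joint passes its speed limit or range.

## Working session

There is one attempt and no reset: what is moved stays moved. The work goes in short steps, Python scripts to look and compute and a tool call to move; the robot and the scene stay as the last step left them, time stands still between calls to the robot, and variables do not carry over. Pictures are saved under pics/ and viewed, and the job is handed in when it is done.

Besides the shell and the picture viewer there is one more tool, called after "Request:" by a JSON object that holds its "fn" and its "kwargs", one argument or row to a line. jog_arm: Moves the arm, as the interface text tells. Its arguments: {"type":"object","properties":{"commands":{"type":"array","items":{"type":"array"}},"jaw":{"type":"number"},"force":{"type":"number"}},"required":["commands"]}

```bash
ls; mkdir -p pics
python3 - <<'E'
from plant import arm
import cv2,numpy as np
o=arm.get_obs(); print({k:np.round(v,3) for k,v in o.items()}, arm.tcp_to_tips)
for n in("side","top"):
    s=arm.snapshot(n); cv2.imwrite(f"pics/{n}0.png",s["image"][:,:,::-1]); np.savez(f"{n}0.npz",**s)
    print(n,s["mtx"],s["dist_coeffs"],s["R"],s["t"])
E
```

```text
pics
{'t': np.float64(0.0), 'q': array([ 1.495,  0.502, -0.427,  1.551,  0.221,  1.138, -0.21 ]), 'dq': array([-0.   ,  0.   , -0.001, -0.   , -0.001, -0.001, -0.   ]), 'effort': array([ 0.0000e+00, -5.6952e+01, -5.8150e+00, -2.8094e+01,  1.1000e-02,
        1.2000e-02,  0.0000e+00]), 'tool_pos': array([ 0.216, -0.612,  0.22 ]), 'tool_rot': array([-0.001,  0.816, -0.578, -0.001]), 'wrist_force': array([-0.354, -0.244,  0.471]), 'torque': array([-0.008, -0.023,  0.007]), 'width': np.float64(1.003)} 0.011
side [[522.32150251   0.         313.95835392]
 [  0.         522.32150251 231.21835733]
 [  0.           0.           1.        ]] [0.02418652 0.         0.         0.         0.        ] [[ 0.95993204 -0.28003717  0.01047177]
 [-0.1042732  -0.39162111 -0.91419911]
 [ 0.2601107   0.87647709 -0.40513002]] [-0.53143361  0.08821589  0.88728791]
top [[442.57510449   0.         315.56382728]
 [  0.         442.57510449 235.60152457]
 [  0.           0.           1.        ]] [-0.10769759  0.          0.          0.          0.        ] [[ 0.01825996 -0.99982824 -0.00317383]
 [-0.97694166 -0.01716643 -0.2128152 ]
 [ 0.21272416  0.00698665 -0.97708731]] [-0.06196886  0.52370976  0.86282069]
```

View pics/side0.png

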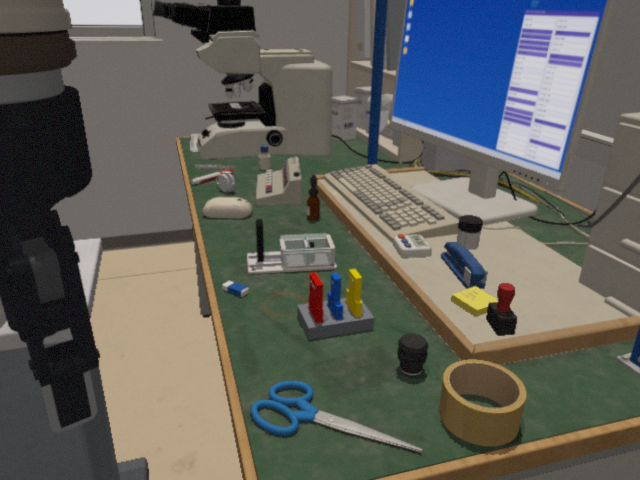

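View pics/top0.png

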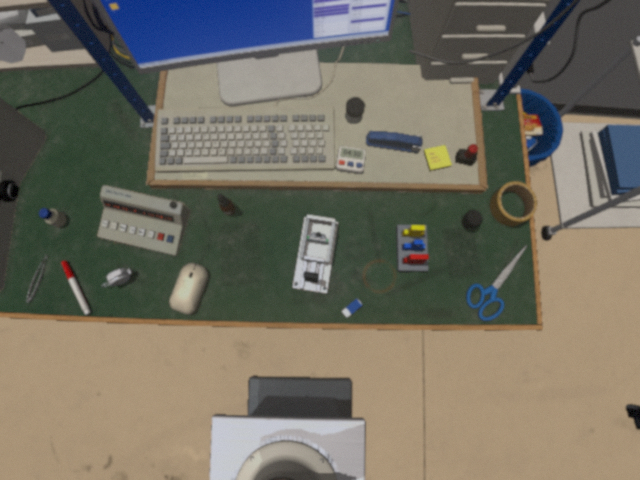

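```bash
cat > h.py <<'E'
import numpy as np,cv2
def load(n): return dict(np.load(n+".npz"))
def world(s,u,v,d=None,z=None):
    p=cv2.undistortPoints(np.array([[[u,v]]],float),s["mtx"],s["dist_coeffs"])[0,0]
    r=np.array([p[0],p[1],1.0]); R=s["R"];t=s["t"]; C=-R.T@t; rw=R.T@r
    if z is not None: return C+rw*(z-C[2])/rw[2]
    if d is None: d=s["depth"][int(round(v)),int(round(u))]
    return C+rw*d
def cloud(s):
    h,w=s["depth"].shape; uu,vv=np.meshgrid(np.arange(w),np.arange(h))
    p=cv2.undistortPoints(np.stack([uu,vv],-1).reshape(-1,1,2).astype(float),s["mtx"],s["dist_coeffs"]).reshape(h,w,2)
    pc=np.dstack([p,np.ones((h,w))])*s["depth"][...,None]
    return (pc-s["t"])@s["R"]
def proj(s,X):
    return cv2.projectPoints(np.array(X,float).reshape(-1,1,3),cv2.Rodrigues(s["R"])[0],s["t"],s["mtx"],s["dist_coeffs"])[0].reshape(-1,2)
def crop(img,x0,y0,x1,y1,f,name):
    cv2.imwrite(name,cv2.resize(img[y0:y1,x0:x1,::-1],None,fx=f,fy=f,interpolation=cv2.INTER_CUBIC))
E
python3 - <<'E'
from h import *
s=load("side0");t=load("top0")
crop(s["image"],240,165,380,345,3.3,"pics/s0c.png")
crop(t["image"],280,200,440,310,5,"pics/t0c.png")
for nm,S in(("side",s),("top",t)):
    W=cloud(S)
    hsv=cv2.cvtColor(S["image"],cv2.COLOR_RGB2HSV).astype(int)
    near=(W[...,0]>.3)&(W[...,0]<.75)&(abs(W[...,1])<.5)&(W[...,2]>.025)&(W[...,2]<.12)
    for c,(a,b) in {"red":(0,5),"blue":(105,125),"yel":(24,34)}.items():
        m=near&(hsv[...,0]>=a)&(hsv[...,0]<=b)&(hsv[...,1]>150)&(hsv[...,2]>80)
        vs=W[m]; uv=np.argwhere(m)
        print(nm,c,m.sum(),vs.mean(0).round(4),vs.min(0).round(3),vs.max(0).round(3),uv.min(0),uv.max(0))
E
```

```text
side red 514 [ 0.5242 -0.2887  0.065 ] [ 0.473 -0.392  0.025] [0.715 0.283 0.102] [187 268] [319 513]
side blue 407 [ 0.5123 -0.2684  0.0513] [ 0.503 -0.285  0.025] [ 0.741 -0.173  0.081] [248 328] [316 481]
side yel 788 [ 0.5956 -0.292   0.049 ] [ 0.532 -0.362  0.025] [ 0.735 -0.24   0.081] [269 346] [315 497]
top red 182 [ 0.5567 -0.2463  0.0769] [ 0.476 -0.387  0.029] [0.717 0.285 0.104] [145 159] [262 476]
top blue 98 [ 0.5095 -0.2575  0.0582] [ 0.506 -0.281  0.026] [ 0.515 -0.24   0.083] [240 404] [248 423]
top yel 157 [ 0.5449 -0.26    0.0625] [ 0.535 -0.335  0.026] [ 0.731 -0.24   0.082] [148 403] [235 445]
```

```bash
sleep 0
```

```text
(no output)
```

View pics/s0c.png

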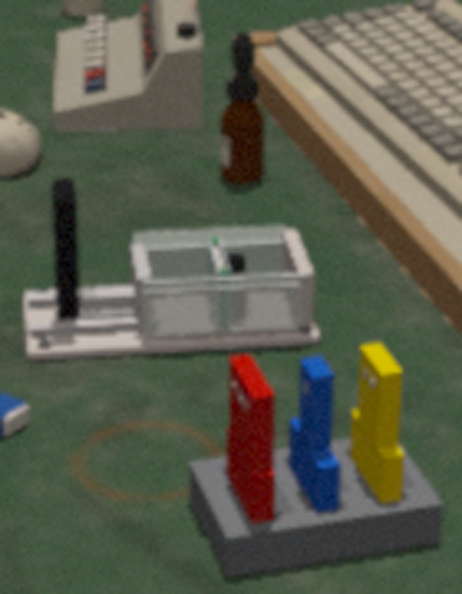

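View pics/t0c.png

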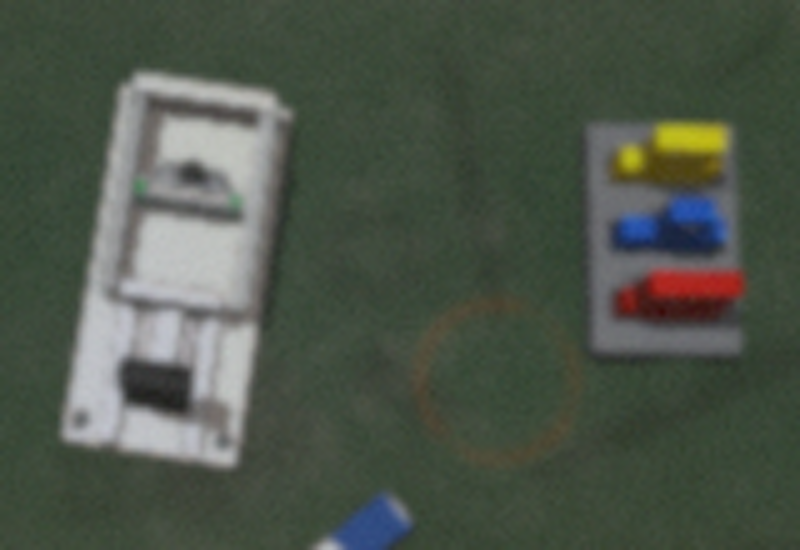

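```bash
cat > fit.py <<'E'
from h import *
s=load("side0");t=load("top0")
for nm,S in(("side",s),("top",t)):
    W=cloud(S);img=S["image"].astype(int)
    hsv=cv2.cvtColor(S["image"],cv2.COLOR_RGB2HSV).astype(int)
    x,y,z=W[...,0],W[...,1],W[...,2]
    reg=(x>.4)&(x<.65)&(y<-.19)&(y>-.36)
    for c,(a,b) in {"red":(0,6),"blue":(103,127),"yel":(22,36)}.items():
        m=reg&(hsv[...,0]>=a)&(hsv[...,0]<=b)&(hsv[...,1]>140)&(z>.07)&(z<.09)
        v=W[m]; print(nm,c,m.sum(),"med",np.median(v,0).round(4), "rng",np.percentile(v,[3,97],axis=0).round(4).tolist())
    m=reg&(z>.012)&(z<.026)&(hsv[...,1]<70)
    v=W[m][:,:2].astype(np.float32); print(nm,"rack",m.sum(),cv2.minAreaRect(v), np.median(W[m][:,2]))
    m=(x>.3)&(x<.62)&(y<.12)&(y>-.12)&(hsv[...,2]<60)&(z>.06)&(z<.1)
    v=W[m]; print(nm,"post",m.sum(),np.median(v,0), np.percentile(v,[3,97],axis=0).round(4).tolist())
    m=(x>.3)&(x<.62)&(y<.12)&(y>-.12)&(z>.003)&(z<.012)&(hsv[...,2]>120)&(hsv[...,1]<60)
    v=W[m]; print(nm,"base",m.sum(),cv2.minAreaRect(v[:,:2].astype(np.float32)), np.median(v[:,2]))
E
python3 fit.py
```

```text
side red 133 med [ 0.4779 -0.2672  0.0789] rng [[0.4735, -0.2813, 0.0711], [0.483, -0.2456, 0.0805]]
side blue 86 med [ 0.5077 -0.2679  0.0784] rng [[0.5034, -0.2714, 0.0708], [0.5133, -0.2544, 0.0803]]
side yel 117 med [ 0.5371 -0.2666  0.0784] rng [[0.5333, -0.2758, 0.0711], [0.5426, -0.2496, 0.0803]]
side rack 1137 ((0.5092410445213318, -0.26262998580932617), (0.067153200507164, 0.10266653448343277), 89.19609832763672) 0.01917163173021384
side post 121 [ 0.43592852 -0.0571134   0.07747486] [[0.43, -0.06, 0.0616], [0.4415, -0.0341, 0.0853]]
side base 526 ((0.46051985025405884, -0.05553356558084488), (0.20553074777126312, 0.11089165508747101), 5.105086803436279) 0.005957977845854286
top red 90 med [ 0.4794 -0.2602  0.079 ] rng [[0.4758, -0.2779, 0.0726], [0.4839, -0.2436, 0.0819]]
top blue 43 med [ 0.5099 -0.2605  0.0791] rng [[0.506, -0.2689, 0.0731], [0.5146, -0.2537, 0.0827]]
top yel 81 med [ 0.5406 -0.2606  0.0787] rng [[0.5362, -0.2739, 0.0729], [0.546, -0.2483, 0.0817]]
top rack 714 ((0.5502281188964844, -0.27456167340278625), (0.1669108271598816, 0.17998428642749786), 89.54759216308594) 0.019517370407763853
top post 66 [ 0.43687548 -0.04524239  0.08332746] [[0.4327, -0.0552, 0.0631], [0.4414, -0.0334, 0.0874]]
top base 1189 ((0.4680126905441284, -0.05435167998075485), (0.22367817163467407, 0.11007164418697357), 6.100766181945801) 0.005905738249508752
```

```bash
cat > ov.py <<'E'
from h import *
def T(p,P):
    c,s=np.cos(p[2]),np.sin(p[2]); P=np.array(P,float)
    return np.c_[p[0]+c*P[:,0]-s*P[:,1],p[1]+s*P[:,0]+c*P[:,1],P[:,2]]
def rect(x0,x1,y0,y1,z): return [(x0,y0,z),(x1,y0,z),(x1,y1,z),(x0,y1,z)]
def box_polys(slide=0):
    return [rect(-.0995+.0,.0605,-.038,.038,.006)]
def draw(S,polys,c,f,name):
    x0,y0,x1,y1=c
    im=np.ascontiguousarray(cv2.resize(S["image"][y0:y1,x0:x1,::-1],None,fx=f,fy=f,interpolation=cv2.INTER_CUBIC))
    for p,P,col in polys:
        q=(proj(S,T(p,P))-[x0,y0]+.5)*f
        cv2.polylines(im,[np.round(q).astype(int)],True,col,1)
    cv2.imwrite(name,im)
E
python3 - <<'E'
from h import *
from ov import *
for n in("side","top"):
    S=load(n+"0");W=cloud(S)
    hsv=cv2.cvtColor(S["image"],cv2.COLOR_RGB2HSV).astype(int)
    x,y,z=W[...,0],W[...,1],W[...,2]
    # box coarse frame
    a=np.radians(-7)
    for o in [(.507,-.054)]:
        bx=(x-o[0])*np.cos(a)+(y-o[1])*np.sin(a); by=-(x-o[0])*np.sin(a)+(y-o[1])*np.cos(a)
        near=(abs(bx)<.13)&(abs(by)<.055)
        m=near&(hsv[...,1]<60)&(hsv[...,2]>100)&(z>0)&(z<.009)
        k,lab,st,ce=cv2.connectedComponentsWithStats((m).astype(np.uint8))
        for lo,hi in [(.003,.009),(.03,.036),(.036,.046)]:
            m=near&(z>lo)&(z<hi)
            print(n,lo,m.sum(),"bx",np.percentile(bx[m],[1,3,97,99]).round(4),"by",np.percentile(by[m],[1,3,97,99]).round(4))
yaw=np.radians(-7)
bp=(.507,-.055,yaw); rp=(.5095,-.262,0)
P=[(bp,rect(-.095,.065,-.038,.038,.006),(0,0,255)),(bp,rect(-.077,-.065,-.015,.015,.085),(0,255,255)),(bp,rect(-.028,-.026,-.022,.022,.039),(255,0,255)),
(rp,rect(-.05,.05,-.032,.032,.02),(0,0,255))]
for i,w in ((-.03,.019),(0,.009),(.03,.014)): P.append((rp,rect(i-.005,i+.005,-w,w,.08),(255,255,255)))
draw(load("side0"),P,(240,225,380,345),5,"pics/so1.png")
draw(load("top0"),P,(280,200,440,310),5,"pics/to1.png")
E
```

```text
side 0.003 588 bx [-0.0938 -0.0926  0.0573  0.0618] by [-0.0406 -0.0392  0.0184  0.0362]
side 0.03 374 bx [-0.0756 -0.07    0.1276  0.1295] by [-0.0332 -0.0318  0.0422  0.0515]
side 0.036 490 bx [-0.0754 -0.0719  0.0616  0.1287] by [-0.0351 -0.0339  0.0329  0.0372]
top 0.003 1226 bx [-0.0922 -0.0905  0.0565  0.0736] by [-0.0426 -0.0366  0.0374  0.0389]
top 0.03 207 bx [-0.074  -0.0656  0.0597  0.1288] by [-0.0285 -0.0275  0.0296  0.0471]
top 0.036 514 bx [-0.0615 -0.0303  0.0643  0.1279] by [-0.0328 -0.0322  0.0328  0.0446]
```

View pics/so1.png

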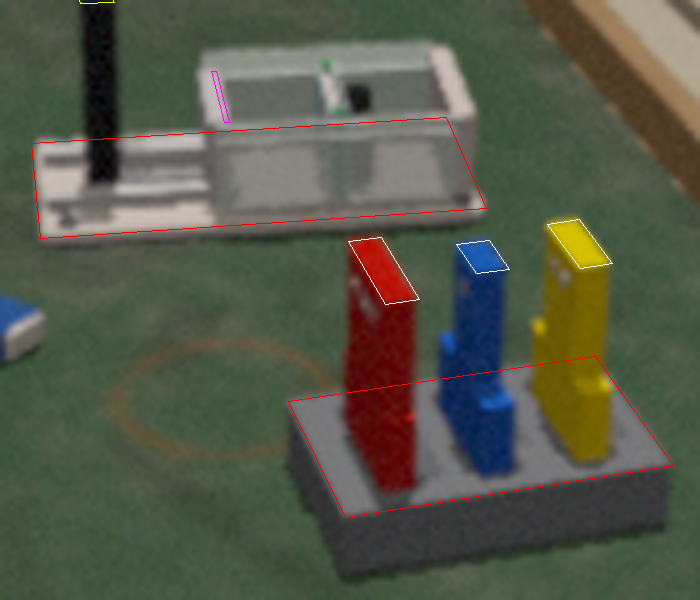

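View pics/to1.png

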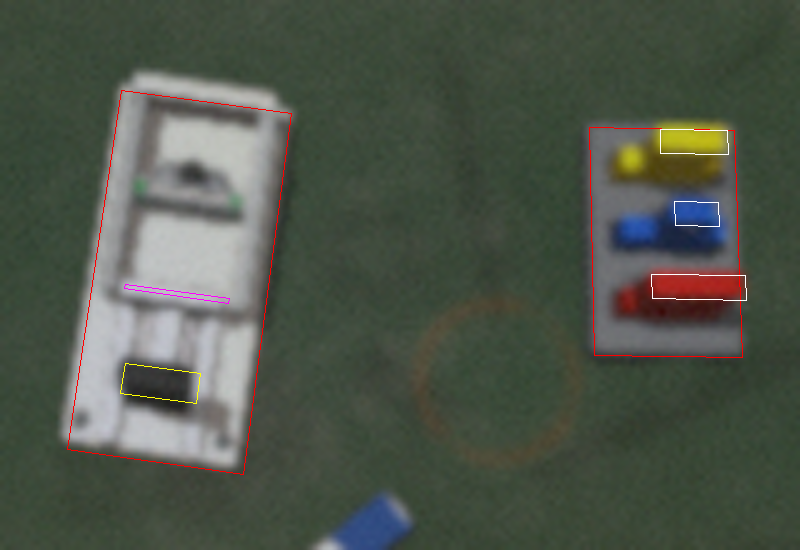

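```bash
cat > go.py <<'E'
import sys,numpy as np
from scipy.spatial.transform import Rotation as Ro
from plant import arm
from ov import T
BOX=np.array([.508,-.0545,np.radians(-7)])
def b2w(x,y,z): return T(BOX,[(x,y,z)])[0]
def st():
    o=arm.get_obs(); R=Ro.from_quat(np.r_[o["tool_rot"][1:],o["tool_rot"][0]]); return o,R
def plan(pts):
    o,R=st(); p0=np.array(o["tool_pos"])
    print("t",round(float(o["t"]),2),"pos",p0.round(4),"F",np.round(o["wrist_force"],1),"w",round(float(o["width"]),3),"axis z",R.as_matrix()[:,2].round(4),"xhead",np.degrees(np.arctan2(R.as_matrix()[1,0],R.as_matrix()[0,0])).round(2))
    for P,h in pts:
        h=np.radians(h); x=np.array([np.cos(h),np.sin(h),0]); z=np.array([0,0,-1.]); y=np.cross(z,x)
        Rt=Ro.from_matrix(np.c_[x,y,z])
        print(np.round(P,4),"shift",(R.inv().apply(np.array(P)-p0)/.4).round(4).tolist(),"turn",((R.inv()*Rt).as_rotvec()/np.pi).round(4).tolist())
E
python3 - <<'E'
from go import *
plan([((.51,-.261,.16),-90),((.51,-.261,.06),-90)])
print(b2w(-.014,0,.006),b2w(-.1,0,.07))
E
```

```text
t 0.1 pos [ 0.2158 -0.6125  0.2203] F [-0.5  0.5  0.5] w 1.004 axis z [-5.0e-04  1.7e-03 -1.0e+00] xhead -70.58
[ 0.51  -0.261  0.16 ] shift [-0.5839, -0.9858, 0.1518] turn [0.0001, 0.0006, 0.1079]
[ 0.51  -0.261  0.06 ] shift [-0.5835, -0.9857, 0.4018] turn [0.0001, 0.0006, 0.1079]
[ 0.49410435 -0.05279383  0.006     ] [ 0.40874538 -0.04231307  0.07      ]
```

Request:
{"fn": "jog_arm", "kwargs": {
  "commands": [
    [[-0.584,-0.986,0.152],[0,0,0.108]],
    [[-0.584,-0.986,0.152],[0,0,0.108]],
    [[-0.584,-0.986,0.152],[0,0,0.108]],
    [[-0.584,-0.986,0.152],[0,0,0.108]],
    [[-0.584,-0.986,0.152],[0,0,0.108]],
    [[-0.584,-0.986,0.152],[0,0,0.108]],
    [[-0.584,-0.986,0.152],[0,0,0.108]],
    [[-0.584,-0.986,0.152],[0,0,0.108]],
    [[-0.584,-0.986,0.152],[0,0,0.108]],
    [[-0.584,-0.986,0.152],[0,0,0.108]]
  ],
  "jaw": 0.0,
  "force": 40
}}

```text
t: 1.1
tool_pos: [0.5136, -0.2536, 0.1593]
tool_rot: [-0.002, 0.71, -0.704, -0.002]
wrist_force: [0.5, 1.0, -0.9]
width: 0.502
```

Run:
```python
from go import *
plan([((.51,-.261,.06),-90)])
```

```text
t 1.1 pos [ 0.5136 -0.2536  0.1593] F [ 0.5  1.  -0.9] w 0.502 axis z [ 9.0e-04  5.6e-03 -1.0e+00] xhead -89.51
[ 0.51  -0.261  0.06 ] shift [0.0199, 0.0094, 0.2482] turn [-0.0003, 0.0018, 0.0027]
```

Request:
{"fn": "jog_arm", "kwargs": {
  "commands": [
    [[0.0199,0.0094,0.02],[0,0.0018,0.0027]],
    [[0.0199,0.0094,0.04],[0,0.0018,0.0027]],
    [[0.0199,0.0094,0.09],[0,0.0018,0.0027]],
    [[0.0199,0.0094,0.14],[0,0.0018,0.0027]],
    [[0.0199,0.0094,0.18],[0,0.0018,0.0027]],
    [[0.0199,0.0094,0.22],[0,0.0018,0.0027]],
    [[0.0199,0.0094,0.248],[0,0.0018,0.0027]],
    [[0.0199,0.0094,0.248],[0,0.0018,0.0027]],
    [[0.0199,0.0094,0.248],[0,0.0018,0.0027]],
    [[0.0199,0.0094,0.248],[0,0.0018,0.0027]]
  ]
}}

```text
t: 2.1
tool_pos: [0.5108, -0.2612, 0.0609]
tool_rot: [-0.001, 0.707, -0.707, 0.001]
wrist_force: [-0.1, 0.6, 0.3]
width: 0.499
```

Run:
```python
from go import *
from h import *
plan([((.51,-.261,.06),-90)])
s=arm.snapshot("side"); crop(s["image"],240,185,380,345,3.7,"pics/s1.png")
s=arm.snapshot("top"); crop(s["image"],360,200,460,290,6,"pics/t1.png")
```

```text
t 2.1 pos [ 0.5108 -0.2612  0.0609] F [-0.1  0.6  0.3] w 0.499 axis z [ 2.3e-03 -7.0e-04 -1.0e+00] xhead -89.99
[ 0.51  -0.261  0.06 ] shift [-0.0005, 0.0021, 0.0023] turn [-0.0007, -0.0002, 0.0001]
```

View pics/s1.png

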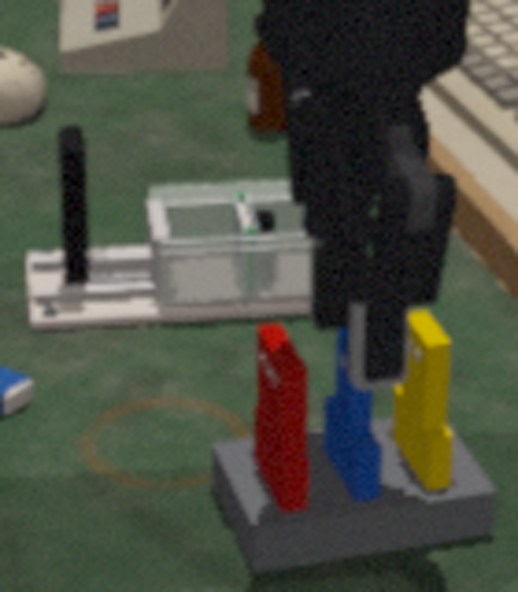

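View pics/t1.png

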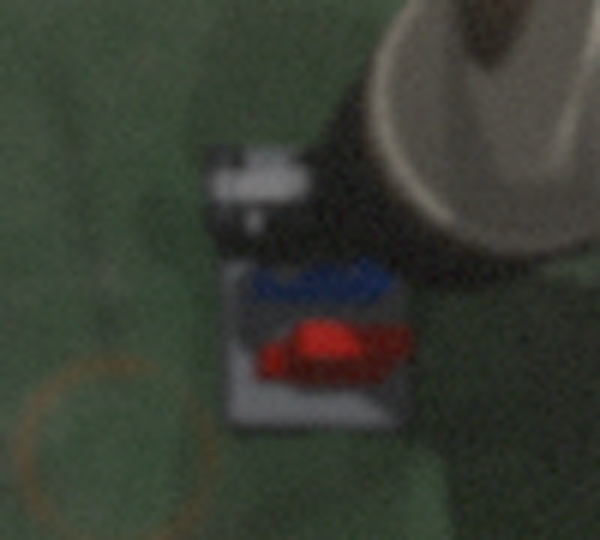

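Request:
{"fn": "jog_arm", "kwargs": {
  "commands": [
    [[0,0,0.002],[0,0,0]],
    [[0,0,0.002],[0,0,0]],
    [[0,0,0.002],[0,0,0]],
    [[0,0,0.002],[0,0,0]],
    [[0,0,0.002],[0,0,0]],
    [[0,0,0.002],[0,0,0]],
    [[0,0,0.002],[0,0,0]],
    [[0,0,0.002],[0,0,0]],
    [[0,0,0.002],[0,0,0]],
    [[0,0,0.002],[0,0,0]]
  ],
  "jaw": -1,
  "force": 40
}}

```text
t: 3.2
tool_pos: [0.5113, -0.2612, 0.0607]
tool_rot: [-0.001, 0.707, -0.707, 0.002]
wrist_force: [0.1, 1.5, 5.7]
width: 0.192
```

Run:
```python
from go import *
o,R=st();print(o["tool_pos"],o["width"]*85)
plan([((.51,-.261,.16),-90)])
```

```text
[ 0.51134765 -0.26120505  0.06070375] 16.305028186234406
t 3.2 pos [ 0.5113 -0.2612  0.0607] F [0.1 1.5 5.7] w 0.192 axis z [ 0.0034 -0.0012 -1.    ] xhead -89.98
[ 0.51  -0.261  0.16 ] shift [-0.0002, 0.0025, -0.2483] turn [-0.0011, -0.0004, 0.0001]
```

Request:
{"fn": "jog_arm", "kwargs": {
  "commands": [
    [[0,0,-0.02],[0,0,0]],
    [[0,0,-0.05],[0,0,0]],
    [[0,0,-0.09],[0,0,0]],
    [[0,0,-0.14],[0,0,0]],
    [[0,0,-0.19],[0,0,0]],
    [[0,0,-0.24],[0,0,0]],
    [[0,0,-0.25],[0,0,0]],
    [[0,0,-0.25],[0,0,0]],
    [[0,0,-0.25],[0,0,0]],
    [[0,0,-0.25],[0,0,0]]
  ]
}}

```text
t: 4.2
tool_pos: [0.5102, -0.2608, 0.1596]
tool_rot: [-0.001, 0.707, -0.707, 0.001]
wrist_force: [-0.5, -0.6, -0.5]
width: 0.191
```

Run:
```python
from go import *
from h import *
plan([((.4945,-.0528,.16),-97)])
s=arm.snapshot("side"); crop(s["image"],240,145,380,345,3,"pics/s2.png")
```

```text
t 4.2 pos [ 0.5102 -0.2608  0.1596] F [-0.5 -0.6 -0.5] w 0.191 axis z [ 1.7e-03 -2.0e-04 -1.0e+00] xhead -89.98
[ 0.4945 -0.0528  0.16  ] shift [-0.52, 0.0391, -0.0011] turn [-0.0005, -0.0, 0.039]
```

View pics/s2.png

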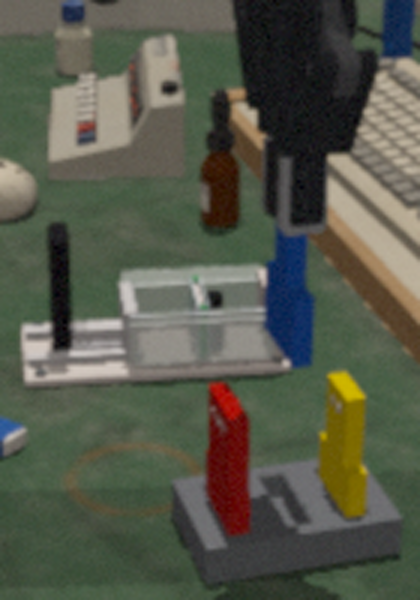

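Blue is lifted and hangs straight below the fingers (crop px ~290,300). Moving above the spot.

Request:
{"fn": "jog_arm", "kwargs": {
  "commands": [
    [[-0.08,0.005,0],[0,0,0.01]],
    [[-0.18,0.012,0],[0,0,0.02]],
    [[-0.28,0.02,0],[0,0,0.03]],
    [[-0.38,0.03,0],[0,0,0.039]],
    [[-0.47,0.039,0],[0,0,0.039]],
    [[-0.52,0.039,0],[0,0,0.039]],
    [[-0.52,0.039,0],[0,0,0.039]],
    [[-0.52,0.039,0],[0,0,0.039]],
    [[-0.52,0.039,0],[0,0,0.039]],
    [[-0.52,0.039,0],[0,0,0.039]]
  ]
}}

```text
t: 5.25
tool_pos: [0.4945, -0.0542, 0.1593]
tool_rot: [0.0, -0.662, 0.75, -0.0]
wrist_force: [1.2, 0.3, -0.2]
width: 0.193
```

Run:
```python
from go import *
from h import *
plan([((.4945,-.0528,.0725),-97),((.4945,-.0528,.0615),-97)])
s=arm.snapshot("side"); crop(s["image"],210,125,350,285,3.7,"pics/s3.png"); np.savez("side3.npz",**s)
s=arm.snapshot("top"); crop(s["image"],270,190,370,300,5,"pics/t3.png"); np.savez("top3.npz",**s)
```

```text
t 5.25 pos [ 0.4945 -0.0542  0.1593] F [ 1.2  0.3 -0.2] w 0.193 axis z [ 1.1e-03 -3.0e-04 -1.0e+00] xhead -97.13
[ 0.4945 -0.0528  0.0725] shift [-0.0036, 0.0006, 0.2169] turn [-0.0004, -0.0001, -0.0007]
[ 0.4945 -0.0528  0.0615] shift [-0.0037, 0.0007, 0.2444] turn [-0.0004, -0.0001, -0.0007]
```

View pics/s3.png

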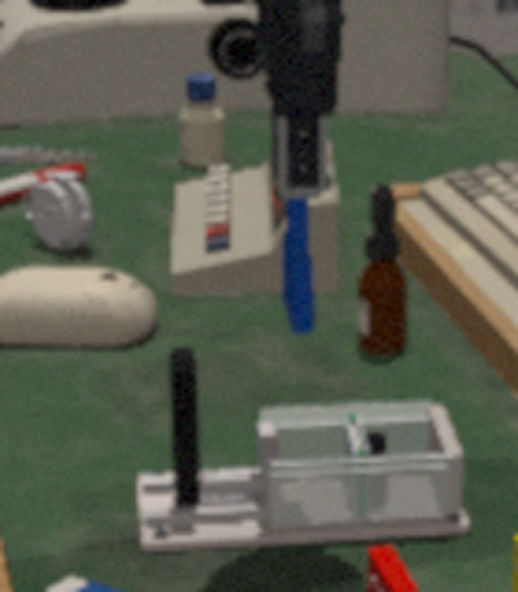

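View pics/t3.png

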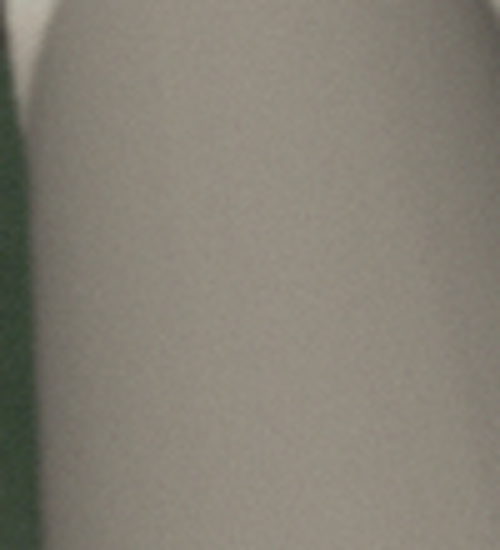

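Run:
```python
from go import *
from h import *
S=load("side3");W=cloud(S);hsv=cv2.cvtColor(S["image"],cv2.COLOR_RGB2HSV).astype(int)
c,s=np.cos(BOX[2]),np.sin(BOX[2]);d=W-np.array([BOX[0],BOX[1],0])
bx=c*d[...,0]+s*d[...,1];by=-s*d[...,0]+c*d[...,1]
m=(hsv[...,0]>103)&(hsv[...,0]<127)&(hsv[...,1]>120)&(abs(bx+.014)<.03)&(abs(by)<.05)&(W[...,2]>.08)
for a,b in((.1,.12),(.12,.14),(.145,.17)):
    k=m&(W[...,2]>a)&(W[...,2]<b); print(k.sum(),np.percentile(bx[k],[5,50,95]).round(4),np.percentile(by[k],[5,50,95]).round(4))
print(W[...,2][m].min())
k=(abs(by)<.06)&(W[...,2]>.036)&(W[...,2]<.046)&(bx>-.03)&(bx<.065); print("lips by",np.percentile(by[k],[1,99]).round(4))
# zoomed overlay of predicted blue & box
from ov import *
P=[]
bp=BOX
for z,w in((.105,.022),(.141,.022),(.141,.009),(.179,.009)): P.append((bp,rect(-.019,-.009,-w,w,z),(255,255,255)))
P+=[(bp,rect(-.095,.065,-.038,.038,.006),(0,0,255)),(bp,rect(-.077,-.065,-.015,.015,.085),(0,255,255)),(bp,rect(-.028,-.026,-.022,.022,.039),(255,0,255))]
draw(S,P,(210,155,350,285),5,"pics/so3.png")
```

```text
52 [-0.021  -0.0171 -0.0128] [-0.0252 -0.0232 -0.0044]
82 [-0.0211 -0.0179 -0.0128] [-0.0257 -0.0228 -0.006 ]
60 [-0.0199 -0.0163 -0.0127] [-0.0134 -0.011  -0.008 ]
0.10516867419479914
lips by [-0.0347  0.0336]
```

View pics/so3.png

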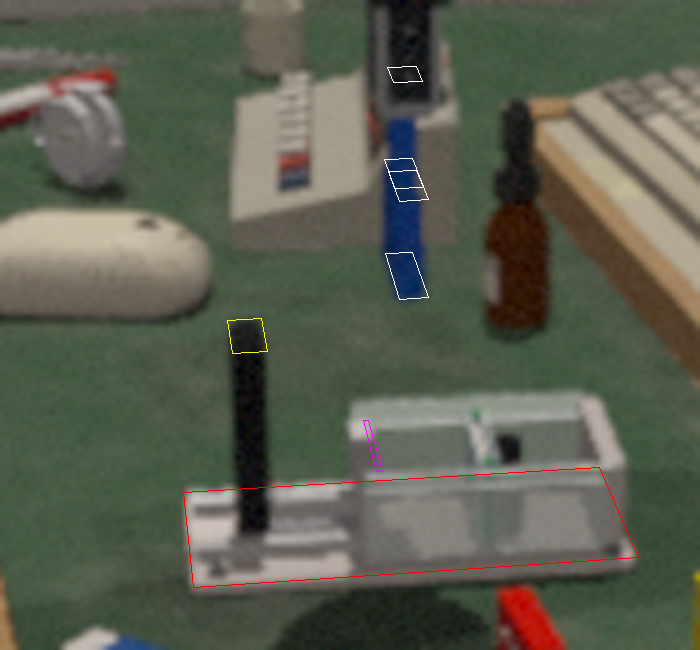

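Request:
{"fn": "jog_arm", "kwargs": {
  "commands": [
    [[-0.0035,0,0.02],[0,0,0]],
    [[-0.0035,0,0.05],[0,0,0]],
    [[-0.0035,0,0.09],[0,0,0]],
    [[-0.0035,0,0.13],[0,0,0]],
    [[-0.0035,0,0.16],[0,0,0]],
    [[-0.0035,0,0.185],[0,0,0]],
    [[-0.0035,0,0.205],[0,0,0]],
    [[-0.0035,0,0.225],[0,0,0]],
    [[-0.0035,0,0.24],[0,0,0]],
    [[-0.0035,0,0.243],[0,0,0]]
  ]
}}

```text
t: 6.35
tool_pos: [0.4945, -0.0524, 0.0616]
tool_rot: [0.0, -0.662, 0.75, -0.0]
wrist_force: [-0.3, -1.1, -0.9]
width: 0.193
```

Run:
```python
from go import *
from h import *
plan([((.4945,-.0528,.0605),-97)])
s=arm.snapshot("side"); crop(s["image"],210,155,350,285,5,"pics/s4.png"); np.savez("side4.npz",**s)
```

```text
t 6.35 pos [ 0.4945 -0.0524  0.0616] F [-0.3 -1.1 -0.9] w 0.193 axis z [ 6.e-04 -1.e-04 -1.e+00] xhead -97.1
[ 0.4945 -0.0528  0.0605] shift [0.0009, -0.0, 0.0027] turn [-0.0002, -0.0, -0.0006]
```

View pics/s4.png

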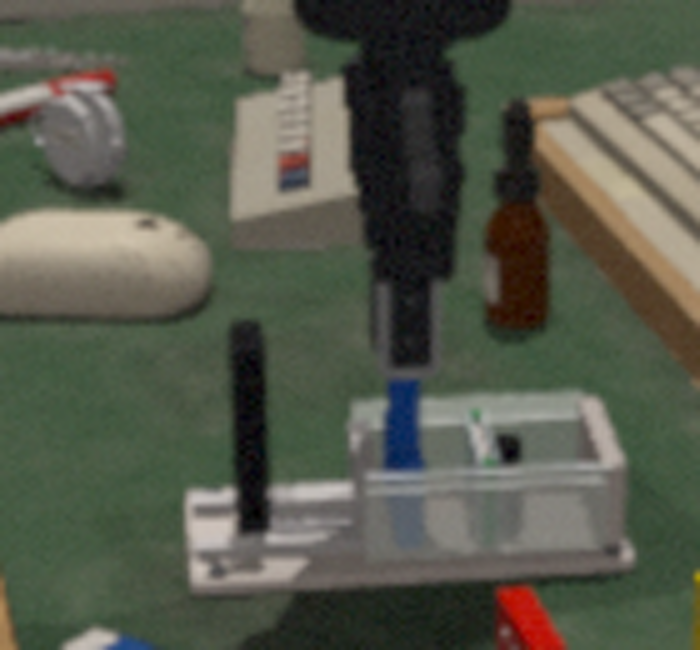

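Request:
{"fn": "jog_arm", "kwargs": {
  "commands": [
    [[0,0,0.002],[0,0,0]],
    [[0,0,0.002],[0,0,0]],
    [[0,0,0.002],[0,0,0]],
    [[0,0,0.002],[0,0,0]],
    [[0,0,0.002],[0,0,0]],
    [[0,0,-0.03],[0,0,0]],
    [[0,0,-0.08],[0,0,0]],
    [[0,0,-0.14],[0,0,0]],
    [[0,0,-0.16],[0,0,0]],
    [[0,0,-0.16],[0,0,0]]
  ],
  "jaw": -0.1
}}

```text
t: 7.4
tool_pos: [0.4959, -0.0527, 0.1276]
tool_rot: [0.001, -0.662, 0.75, -0.002]
wrist_force: [-0.1, 0.3, -0.9]
width: 0.45
```

Run:
```python
from go import *
from h import *
plan([(b2w(-.107,0,.125),-97),(b2w(-.107,0,.072),-97)])
s=arm.snapshot("side"); crop(s["image"],210,155,350,285,5,"pics/s5.png"); np.savez("side5.npz",**s)
```

```text
t 7.4 pos [ 0.4959 -0.0527  0.1276] F [-0.1  0.3 -0.9] w 0.45 axis z [ 0.0044 -0.001  -1.    ] xhead -97.12
[ 0.4018 -0.0415  0.125 ] shift [0.0013, 0.237, 0.0053] turn [-0.0014, -0.0002, -0.0006]
[ 0.4018 -0.0415  0.072 ] shift [0.0012, 0.2376, 0.1378] turn [-0.0014, -0.0002, -0.0006]
```

View pics/s5.png

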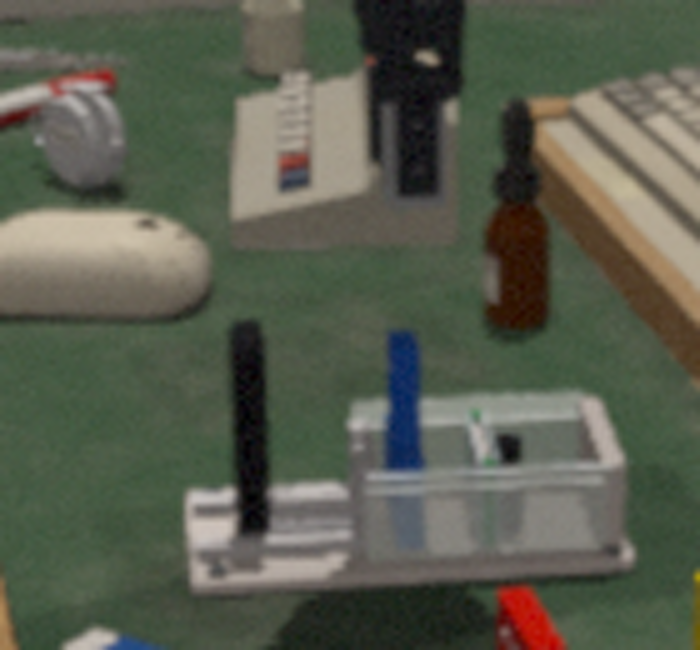

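Request:
{"fn": "jog_arm", "kwargs": {
  "commands": [
    [[0,0.06,0],[0,0,0]],
    [[0,0.13,0],[0,0,0]],
    [[0.001,0.2,0],[0,0,0]],
    [[0.001,0.237,0.005],[0,0,0]],
    [[0.001,0.237,0.005],[0,0,0]],
    [[0.001,0.237,0.04],[0,0,0]],
    [[0.001,0.237,0.09],[0,0,0]],
    [[0.001,0.237,0.137],[0,0,0]],
    [[0.001,0.237,0.137],[0,0,0]],
    [[0.001,0.237,0.137],[0,0,0]]
  ],
  "jaw": -1
}}

```text
t: 8.45
tool_pos: [0.4013, -0.0411, 0.0711]
tool_rot: [0.001, -0.662, 0.75, -0.0]
wrist_force: [-0.1, -0.5, -0.1]
width: 0.002
```

Run:
```python
from go import *
from h import *
plan([(b2w(-.08,0,.072),-97),(b2w(-.06,0,.072),-97)])
s=arm.snapshot("side"); crop(s["image"],210,155,350,285,5,"pics/s6.png"); np.savez("side6.npz",**s)
```

```text
t 8.45 pos [ 0.4013 -0.0411  0.0711] F [-0.1 -0.5 -0.1] w 0.002 axis z [ 1.2e-03  2.0e-04 -1.0e+00] xhead -97.1
[ 0.4286 -0.0448  0.072 ] shift [0.0007, -0.0689, -0.0022] turn [-0.0004, 0.0001, -0.0005]
[ 0.4484 -0.0472  0.072 ] shift [0.0006, -0.1189, -0.0021] turn [-0.0004, 0.0001, -0.0005]
```

View pics/s6.png

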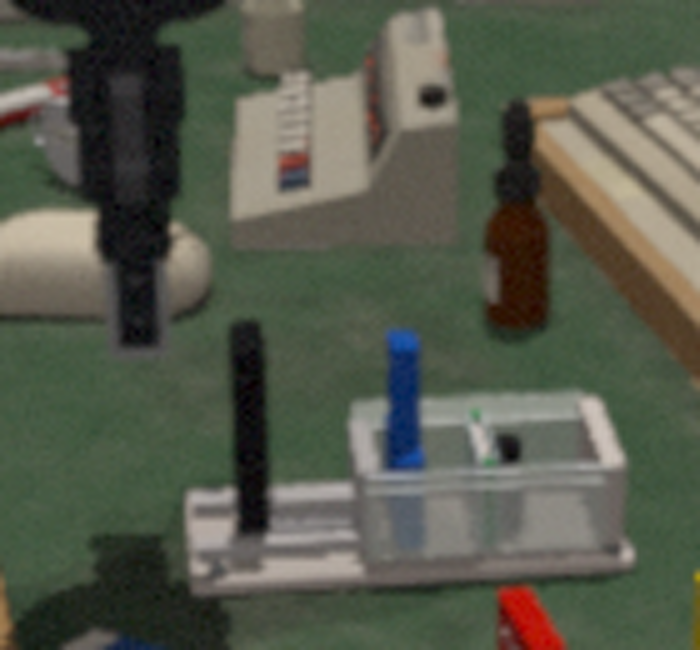

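Request:
{"fn": "jog_arm", "kwargs": {
  "commands": [
    [[0.0006,-0.02,0],[0,0,0]],
    [[0.0006,-0.035,0],[0,0,0]],
    [[0.0006,-0.045,0],[0,0,0]],
    [[0.0006,-0.054,0],[0,0,0]],
    [[0.0006,-0.063,0],[0,0,0]],
    [[0.0006,-0.072,0],[0,0,0]],
    [[0.0006,-0.081,0],[0,0,0]],
    [[0.0006,-0.09,0],[0,0,0]],
    [[0.0006,-0.098,0],[0,0,0]],
    [[0.0006,-0.1,0],[0,0,0]]
  ]
}}

```text
t: 9.5
tool_pos: [0.4404, -0.0466, 0.0718]
tool_rot: [-0.0, -0.662, 0.75, -0.0]
wrist_force: [-6.2, 0.2, 7.1]
width: -0.001
```

```bash
cat > chk.py <<'E'
import sys
from go import *
from h import *
o,R=st(); c,s=np.cos(BOX[2]),np.sin(BOX[2]); d=np.array(o["tool_pos"])-np.r_[BOX[:2],0]
print("t",o["t"],"TCP box x",round(c*d[0]+s*d[1],4),"y",round(-s*d[0]+c*d[1],4),"z",d[2].round(4),"F along",round(float(c*o["wrist_force"][0]+s*o["wrist_force"][1]),2),np.round(o["wrist_force"],1), "zax",R.as_matrix()[:,2].round(4))
S=arm.snapshot("side"); crop(S["image"],210,155,350,285,5,f"pics/{sys.argv[1]}.png"); np.savez(f"{sys.argv[1]}.npz",**S)
E
python3 chk.py p1
```

```text
t 9.5 TCP box x -0.068 y -0.0004 z 0.0718 F along -6.17 [-6.2  0.2  7.1] zax [ 1.e-04 -9.e-04 -1.e+00]
```

View pics/p1.png

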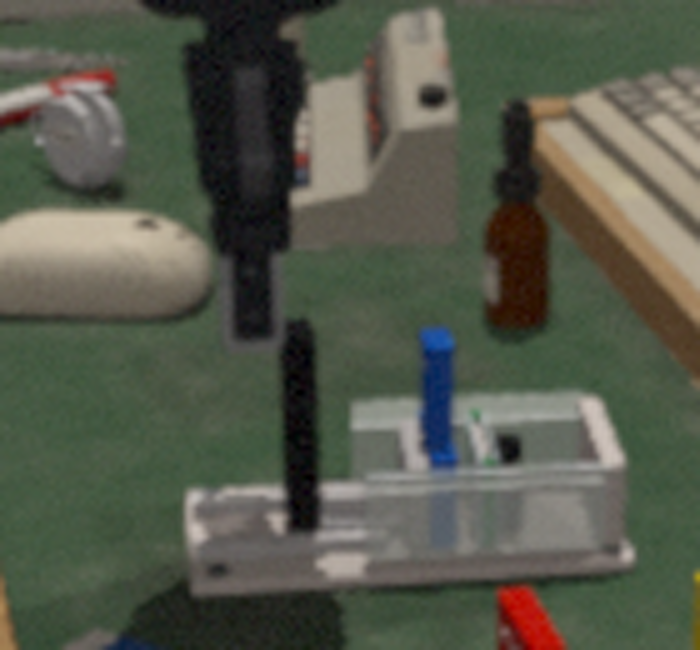

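Request:
{"fn": "jog_arm", "kwargs": {
  "commands": [
    [[0,-0.004,0],[0,0,0]],
    [[0,-0.008,0],[0,0,0]],
    [[0,-0.012,0],[0,0,0]],
    [[0,-0.016,0],[0,0,0]],
    [[0,-0.018,0],[0,0,0]],
    [[0,-0.02,0],[0,0,0]],
    [[0,-0.02,0],[0,0,0]],
    [[0,-0.02,0],[0,0,0]],
    [[0,-0.02,0],[0,0,0]],
    [[0,-0.02,0],[0,0,0]]
  ]
}}

```text
t: 10.55
tool_pos: [0.4457, -0.0475, 0.0711]
tool_rot: [-0.002, -0.662, 0.75, 0.001]
wrist_force: [-4.8, 0.5, 2.2]
width: 0.001
```

```bash
python3 chk.py p2
```

```text
t 10.55 TCP box x -0.0627 y -0.0007 z 0.0711 F along -4.8 [-4.8  0.5  2.2] zax [-0.0049 -0.0011 -1.    ]
```

View pics/p2.png

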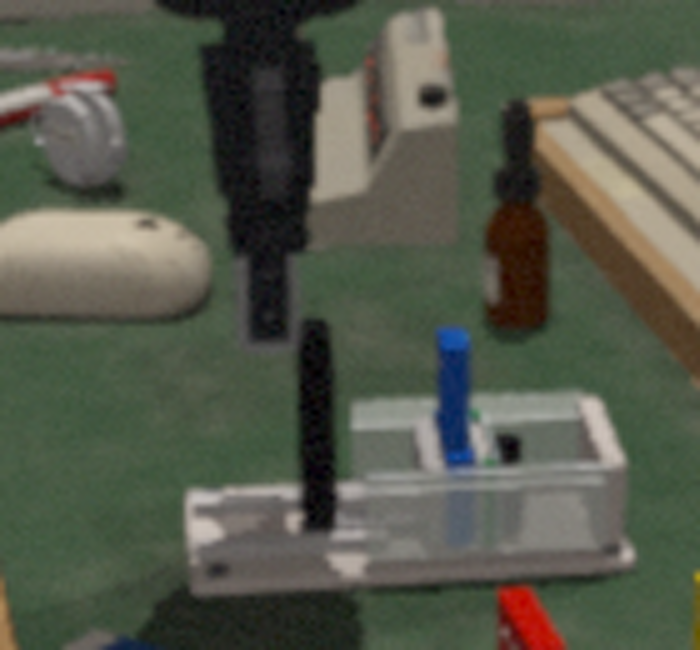

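Request:
{"fn": "jog_arm", "kwargs": {
  "commands": [
    [[0,-0.004,0],[0,0,0]],
    [[0,-0.008,0],[0,0,0]],
    [[0,-0.012,0],[0,0,0]],
    [[0,-0.016,0],[0,0,0]],
    [[0,-0.018,0],[0,0,0]],
    [[0,-0.02,0],[0,0,0]],
    [[0,-0.022,0],[0,0,0]],
    [[0,-0.025,0],[0,0,0]],
    [[0,-0.025,0],[0,0,0]],
    [[0,-0.025,0],[0,0,0]]
  ]
}}

```text
t: 11.6
tool_pos: [0.4459, -0.048, 0.0692]
tool_rot: [-0.009, -0.662, 0.749, 0.007]
wrist_force: [-21.8, 3.6, 16.6]
width: -0.001
```

```bash
python3 chk.py p3
```

```text
t 11.6 TCP box x -0.0624 y -0.0012 z 0.0692 F along -22.03 [-21.8   3.6  16.6] zax [-0.0232 -0.0018 -0.9997]
```

View pics/p3.png

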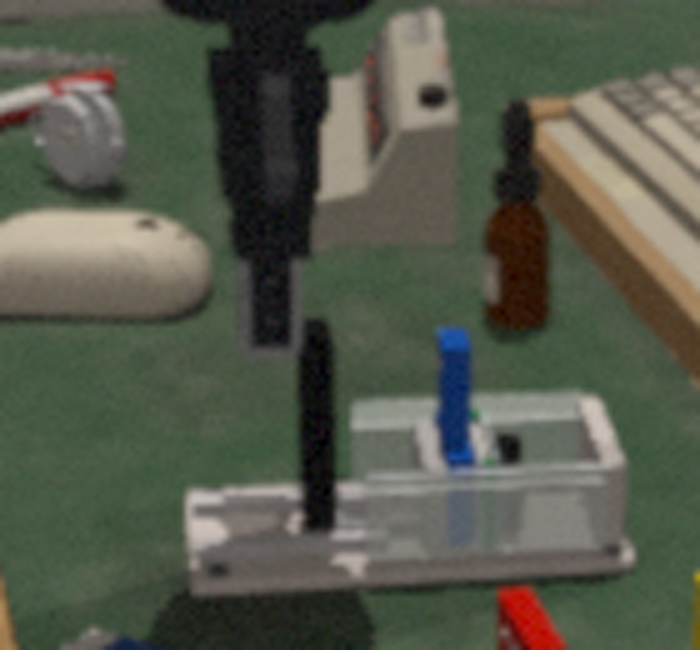

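```bash
cat > trav.py <<'E'
import sys
from go import *
from h import *
A=load("side5");B=load(sys.argv[1])
# model-based: subpixel column of post edges over rows, and projected displacement
def edges(S,rows):
    g=cv2.cvtColor(S["image"],cv2.COLOR_RGB2GRAY).astype(float); out=[]
    for r in rows:
        L=cv2.GaussianBlur(g,(1,5),0)[r,250:282]
        d=np.gradient(L); k=np.where((L<45))[0]
        if len(k)==0: continue
        # crossing at 50
        a=k[0];b=k[-1]
        th=55
        l=a-1+(L[a-1]-th)/(L[a-1]-L[a]); rr=b+(th-L[b])/(L[b+1]-L[b])
        out.append((250+l,250+rr))
    return np.median(out,0)
rows=range(228,252)
ea,eb=edges(A,rows),edges(B,rows); print("post edges open",ea,"now",eb)
# px per travel
for x in (0,.020,.0225,.024):
    # right edge = front-near edge (x=-.065,y=-.015), z~.05 ; rear-near edge
    q=proj(A,[b2w(-.077+x,-.015,.055),b2w(-.065+x,-.015,.055)]); 
    if x==0:q0=q
    print(x,(q-q0)[:,0].round(2), q.round(1).tolist())
print("shift",(eb-ea).round(2))
E
python3 trav.py p1;python3 trav.py p2; python3 trav.py p3
```

```text
post edges open [256.08896963 263.13287315] now [265.9464511  273.25524709]
0 [0. 0.] [[256.6, 240.6], [263.4, 240.2]]
0.02 [11.31 11.27] [[267.9, 240.0], [274.6, 239.6]]
0.0225 [12.72 12.67] [[269.3, 239.9], [276.0, 239.5]]
0.024 [13.57 13.51] [[270.1, 239.8], [276.9, 239.4]]
shift [ 9.86 10.12]
post edges open [256.08896963 263.13287315] now [269.05380039 276.64097334]
0 [0. 0.] [[256.6, 240.6], [263.4, 240.2]]
0.02 [11.31 11.27] [[267.9, 240.0], [274.6, 239.6]]
0.0225 [12.72 12.67] [[269.3, 239.9], [276.0, 239.5]]
0.024 [13.57 13.51] [[270.1, 239.8], [276.9, 239.4]]
shift [12.96 13.51]
post edges open [256.08896963 263.13287315] now [269.141672   276.74051217]
0 [0. 0.] [[256.6, 240.6], [263.4, 240.2]]
0.02 [11.31 11.27] [[267.9, 240.0], [274.6, 239.6]]
0.0225 [12.72 12.67] [[269.3, 239.9], [276.0, 239.5]]
0.024 [13.57 13.51] [[270.1, 239.8], [276.9, 239.4]]
shift [13.05 13.61]
```

Run:
```python
from go import *
plan([(b2w(-.105,0,.072),-97),(b2w(-.105,0,.16),-97)])
```

```text
t 11.65 pos [ 0.4459 -0.048   0.0692] F [-22.6   3.5  17.6] w -0.005 axis z [-0.0232 -0.0018 -0.9997] xhead -97.09
[ 0.4038 -0.0417  0.072 ] shift [-0.0027, 0.1065, -0.0045] turn [0.0073, -0.0015, -0.0005]
[ 0.4038 -0.0417  0.16  ] shift [-0.0017, 0.1115, -0.2245] turn [0.0073, -0.0015, -0.0005]
```

Request:
{"fn": "jog_arm", "kwargs": {
  "commands": [
    [[0,0.015,0],[0.003,0,0]],
    [[0,0.035,0],[0.007,0,0]],
    [[0,0.055,0],[0.007,0,0]],
    [[-0.002,0.08,-0.004],[0.007,0,0]],
    [[-0.002,0.106,-0.004],[0.007,0,0]],
    [[-0.002,0.107,-0.02],[0.007,0,0]],
    [[-0.002,0.108,-0.08],[0.007,0,0]],
    [[-0.002,0.11,-0.15],[0.007,0,0]],
    [[-0.002,0.111,-0.22],[0.007,0,0]],
    [[-0.002,0.111,-0.22],[0.007,0,0]]
  ]
}}

```text
t: 12.65
tool_pos: [0.4079, -0.042, 0.1622]
tool_rot: [0.001, -0.662, 0.749, -0.005]
wrist_force: [-0.4, 0.2, -0.1]
width: 0.001
```

```bash
python3 chk.py p4
python3 - <<'E'
from go import *
plan([((.54,-.261,.16),-90)])
E
python3 trav.py p4|grep shift
```

```text
t 12.65 TCP box x -0.1009 y 0.0002 z 0.1622 F along -0.47 [-0.4  0.2 -0.1] zax [ 0.0074 -0.0066 -1.    ]
t 12.7 pos [ 0.4066 -0.0421  0.1605] F [ 0.4 -0.6  0.4] w 0.002 axis z [ 0.0049 -0.0063 -1.    ] xhead -97.12
[ 0.54  -0.261  0.16 ] shift [0.5017, -0.3986, 0.0064] turn [-0.0017, -0.0019, -0.0395]
shift [-0.    0.01]
```

View pics/p4.png

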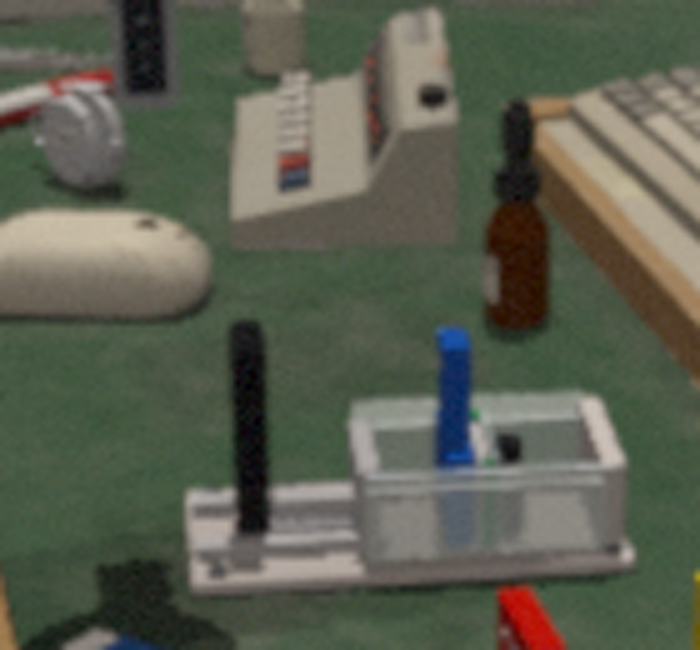

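Request:
{"fn": "jog_arm", "kwargs": {
  "commands": [
    [[0.09,-0.07,0.001],[-0.0017,-0.0019,-0.01]],
    [[0.18,-0.14,0.002],[-0.0017,-0.0019,-0.02]],
    [[0.27,-0.21,0.003],[-0.0017,-0.0019,-0.03]],
    [[0.36,-0.28,0.004],[-0.0017,-0.0019,-0.0395]],
    [[0.44,-0.35,0.005],[-0.0017,-0.0019,-0.0395]],
    [[0.502,-0.399,0.006],[-0.0017,-0.0019,-0.0395]],
    [[0.502,-0.399,0.006],[-0.0017,-0.0019,-0.0395]],
    [[0.502,-0.399,0.006],[-0.0017,-0.0019,-0.0395]],
    [[0.502,-0.399,0.006],[-0.0017,-0.0019,-0.0395]],
    [[0.502,-0.399,0.006],[-0.0017,-0.0019,-0.0395]]
  ],
  "jaw": 0.2
}}

```text
t: 13.7
tool_pos: [0.5397, -0.2596, 0.1599]
tool_rot: [0.0, 0.708, -0.706, -0.0]
wrist_force: [-0.2, -0.2, 1.0]
width: 0.6
```

Run:
```python
from go import *
plan([((.5405,-.261,.0605),-90)])
```

```text
t 13.7 pos [ 0.5397 -0.2596  0.1599] F [-0.2 -0.2  1. ] w 0.6 axis z [-8.e-04  5.e-04 -1.e+00] xhead -89.9
[ 0.5405 -0.261   0.0605] shift [0.0035, -0.0022, 0.2486] turn [0.0002, 0.0002, 0.0006]
```

Request:
{"fn": "jog_arm", "kwargs": {
  "commands": [
    [[0.0035,-0.002,0.03],[0,0,0]],
    [[0.0035,-0.002,0.07],[0,0,0]],
    [[0.0035,-0.002,0.12],[0,0,0]],
    [[0.0035,-0.002,0.17],[0,0,0]],
    [[0.0035,-0.002,0.21],[0,0,0]],
    [[0.0035,-0.002,0.24],[0,0,0]],
    [[0.0035,-0.002,0.2486],[0,0,0]],
    [[0.0035,-0.002,0.2486],[0,0,0]],
    [[0.0035,-0.002,0.2486],[0,0,0]],
    [[0.0035,-0.002,0.2486],[0,0,0]]
  ]
}}

```text
t: 14.7
tool_pos: [0.5412, -0.2613, 0.0615]
tool_rot: [-0.0, 0.708, -0.706, 0.0]
wrist_force: [-0.7, 0.9, 1.3]
width: 0.6
```

Request:
{"fn": "jog_arm", "kwargs": {
  "commands": [
    [[0,0,0],[0,0,0]],
    [[0,0,0],[0,0,0]],
    [[0,0,0],[0,0,0]],
    [[0,0,0],[0,0,0]],
    [[0,0,0],[0,0,0]],
    [[0,0,0],[0,0,0]],
    [[0,0,0],[0,0,0]],
    [[0,0,0],[0,0,0]],
    [[0,0,0],[0,0,0]],
    [[0,0,0],[0,0,0]]
  ],
  "jaw": -1
}}

```text
t: 15.7
tool_pos: [0.5421, -0.2615, 0.0624]
tool_rot: [-0.001, 0.708, -0.706, 0.001]
wrist_force: [-0.4, 0.1, 6.2]
width: 0.306
```

Run:
```python
from go import *
plan([((.5405,-.261,.16),-90)])
```

```text
t 15.7 pos [ 0.5421 -0.2615  0.0624] F [-0.4  0.1  6.2] w 0.306 axis z [ 0.0025 -0.001  -1.    ] xhead -89.89
[ 0.5405 -0.261   0.16  ] shift [-0.001, 0.0034, -0.2441] turn [-0.0008, -0.0003, 0.0006]
```

Gripped (28 mm tab). Lift.

Request:
{"fn": "jog_arm", "kwargs": {
  "commands": [
    [[0,0,-0.02],[0,0,0]],
    [[0,0,-0.05],[0,0,0]],
    [[0,0,-0.09],[0,0,0]],
    [[0,0,-0.14],[0,0,0]],
    [[0,0,-0.19],[0,0,0]],
    [[0,0,-0.24],[0,0,0]],
    [[0,0,-0.244],[0,0,0]],
    [[0,0,-0.244],[0,0,0]],
    [[0,0,-0.244],[0,0,0]],
    [[0,0,-0.244],[0,0,0]]
  ]
}}

```text
t: 16.7
tool_pos: [0.5411, -0.2611, 0.1589]
tool_rot: [-0.0, 0.708, -0.706, 0.0]
wrist_force: [0.3, 0.7, -0.5]
width: 0.304
```

Run:
```python
from go import *
plan([((.4945,-.0525,.16),-97)])
```

```text
t 16.7 pos [ 0.5411 -0.2611  0.1589] F [ 0.3  0.7 -0.5] w 0.304 axis z [ 7.e-04 -1.e-04 -1.e+00] xhead -89.89
[ 0.4945 -0.0525  0.16  ] shift [-0.5217, 0.1154, -0.0029] turn [-0.0002, -0.0, 0.0395]
```

Request:
{"fn": "jog_arm", "kwargs": {
  "commands": [
    [[-0.08,0.017,-0.002],[0,0,0.01]],
    [[-0.18,0.04,-0.003],[0,0,0.02]],
    [[-0.28,0.062,-0.003],[0,0,0.03]],
    [[-0.38,0.084,-0.003],[0,0,0.0395]],
    [[-0.47,0.105,-0.003],[0,0,0.0395]],
    [[-0.522,0.115,-0.003],[0,0,0.0395]],
    [[-0.522,0.115,-0.003],[0,0,0.0395]],
    [[-0.522,0.115,-0.003],[0,0,0.0395]],
    [[-0.522,0.115,-0.003],[0,0,0.0395]],
    [[-0.522,0.115,-0.003],[0,0,0.0395]]
  ]
}}

```text
t: 17.7
tool_pos: [0.4947, -0.0538, 0.1597]
tool_rot: [-0.0, -0.662, 0.75, -0.0]
wrist_force: [0.6, 0.5, -0.4]
width: 0.304
```

```bash
python3 chk.py p5
python3 - <<'E'
from go import *
plan([((.4945,-.0528,.0635),-97)])
E
```

```text
t 17.7 TCP box x -0.0133 y -0.001 z 0.1597 F along 0.57 [ 0.6  0.5 -0.4] zax [ 2.e-04 -2.e-04 -1.e+00]
t 17.75 pos [ 0.4947 -0.0537  0.1598] F [ 0.6  0.1 -0.5] w 0.306 axis z [ 3.e-04 -2.e-04 -1.e+00] xhead -97.12
[ 0.4945 -0.0528  0.0635] shift [-0.0021, 0.0009, 0.2407] turn [-0.0001, -0.0, -0.0007]
```

View pics/p5.png

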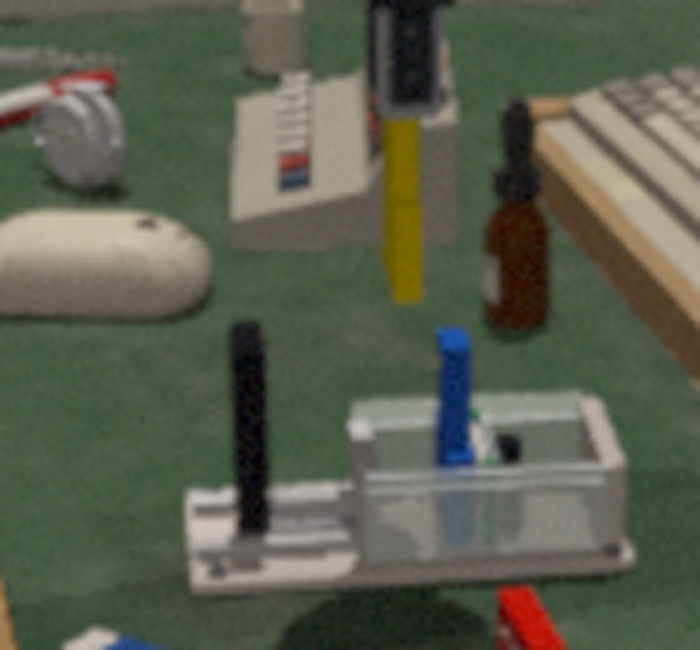

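Request:
{"fn": "jog_arm", "kwargs": {
  "commands": [
    [[-0.002,0.001,0.02],[0,0,0]],
    [[-0.002,0.001,0.05],[0,0,0]],
    [[-0.002,0.001,0.09],[0,0,0]],
    [[-0.002,0.001,0.13],[0,0,0]],
    [[-0.002,0.001,0.16],[0,0,0]],
    [[-0.002,0.001,0.185],[0,0,0]],
    [[-0.002,0.001,0.205],[0,0,0]],
    [[-0.002,0.001,0.225],[0,0,0]],
    [[-0.002,0.001,0.238],[0,0,0]],
    [[-0.002,0.001,0.241],[0,0,0]]
  ]
}}

```text
t: 18.75
tool_pos: [0.4942, -0.0528, 0.0629]
tool_rot: [-0.0, -0.662, 0.75, 0.0]
wrist_force: [0.4, 0.5, 0.4]
width: 0.305
```

```bash
python3 chk.py p6
```

```text
t 18.75 TCP box x -0.0139 y 0.0 z 0.0629 F along 0.36 [0.4 0.5 0.4] zax [-3.e-04 -1.e-04 -1.e+00]
```

View pics/p6.png

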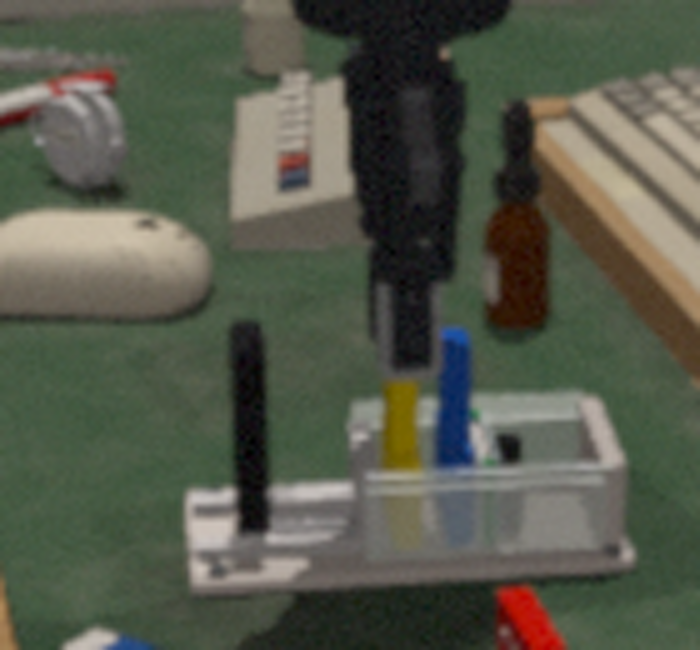

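Yellow stands in front of blue (crop px ~403,460). Release and rise.

Request:
{"fn": "jog_arm", "kwargs": {
  "commands": [
    [[0,0,0.001],[0,0,0]],
    [[0,0,0.001],[0,0,0]],
    [[0,0,0.001],[0,0,0]],
    [[0,0,0.001],[0,0,0]],
    [[0,0,0.001],[0,0,0]],
    [[0,0,-0.03],[0,0,0]],
    [[0,0,-0.08],[0,0,0]],
    [[0,0,-0.14],[0,0,0]],
    [[0,0,-0.16],[0,0,0]],
    [[0,0,-0.16],[0,0,0]]
  ],
  "jaw": 0.1
}}

```text
t: 19.8
tool_pos: [0.4956, -0.053, 0.1288]
tool_rot: [0.001, -0.662, 0.75, -0.001]
wrist_force: [-0.7, -0.2, -0.1]
width: 0.554
```

```bash
python3 chk.py p7;python3 - <<'E'
from go import *
plan([(b2w(-.107,0,.125),-97),(b2w(-.107,0,.072),-97)])
E
```

```text
t 19.8 TCP box x -0.0125 y -0.0 z 0.1288 F along -0.63 [-0.7 -0.2 -0.1] zax [ 0.0034 -0.001  -1.    ]
t 19.85 pos [ 0.4947 -0.0531  0.1276] F [-0.  -0.3 -1.3] w 0.553 axis z [ 1.4e-03 -7.0e-04 -1.0e+00] xhead -97.14
[ 0.4018 -0.0415  0.125 ] shift [0.0001, 0.234, 0.0063] turn [-0.0005, -0.0002, -0.0008]
[ 0.4018 -0.0415  0.072 ] shift [0.0, 0.2342, 0.1388] turn [-0.0005, -0.0002, -0.0008]
```

View pics/p7.png

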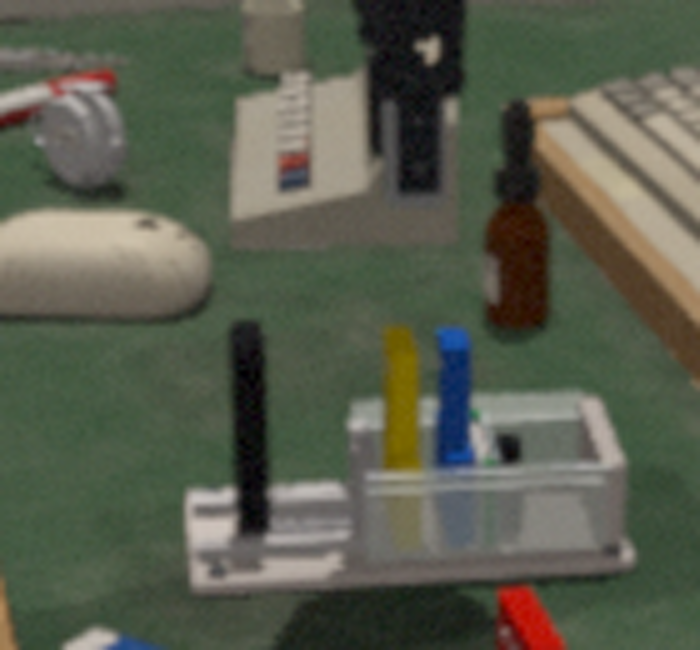

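Request:
{"fn": "jog_arm", "kwargs": {
  "commands": [
    [[0,0.06,0],[0,0,0]],
    [[0,0.13,0],[0,0,0]],
    [[0,0.2,0],[0,0,0]],
    [[0,0.234,0.005],[0,0,0]],
    [[0,0.234,0.005],[0,0,0]],
    [[0,0.234,0.04],[0,0,0]],
    [[0,0.234,0.09],[0,0,0]],
    [[0,0.234,0.138],[0,0,0]],
    [[0,0.234,0.138],[0,0,0]],
    [[0,0.234,0.138],[0,0,0]]
  ],
  "jaw": -1
}}

```text
t: 20.85
tool_pos: [0.4021, -0.0411, 0.072]
tool_rot: [0.0, -0.662, 0.75, 0.0]
wrist_force: [-0.8, 0.5, 1.2]
width: -0.0
```

Request:
{"fn": "jog_arm", "kwargs": {
  "commands": [
    [[0,-0.02,0],[0,0,0]],
    [[0,-0.035,0],[0,0,0]],
    [[0,-0.045,0],[0,0,0]],
    [[0,-0.054,0],[0,0,0]],
    [[0,-0.063,0],[0,0,0]],
    [[0,-0.072,0],[0,0,0]],
    [[0,-0.081,0],[0,0,0]],
    [[0,-0.09,0],[0,0,0]],
    [[0,-0.098,0],[0,0,0]],
    [[0,-0.1,0],[0,0,0]]
  ]
}}

```text
t: 21.85
tool_pos: [0.4385, -0.046, 0.072]
tool_rot: [-0.003, -0.662, 0.75, 0.002]
wrist_force: [-12.1, 2.0, 16.8]
width: -0.0
```

```bash
python3 chk.py p8; python3 trav.py p8 | grep shift
```

```text
t 21.85 TCP box x -0.07 y -0.0001 z 0.072 F along -12.29 [-12.1   2.   16.8] zax [-6.6e-03 -7.0e-04 -1.0e+00]
shift [8.21 8.71]
```

View pics/p8.png

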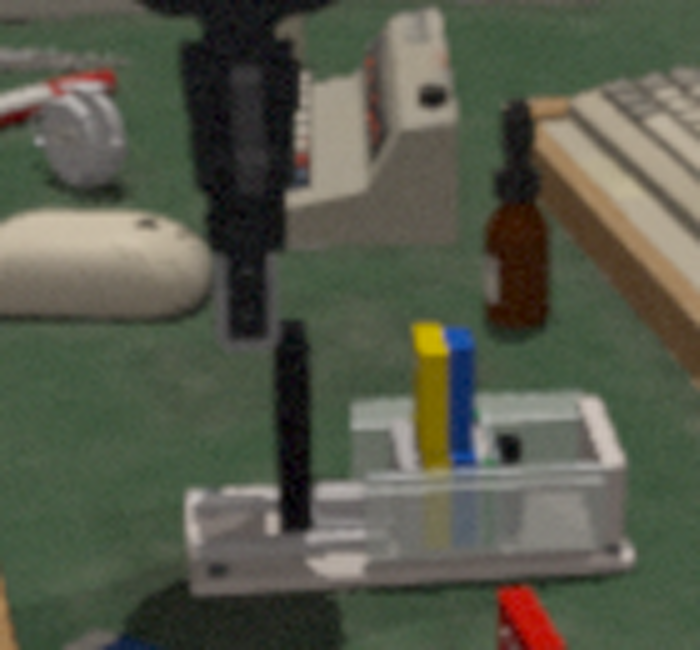

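Request:
{"fn": "jog_arm", "kwargs": {
  "commands": [
    [[0,-0.003,0],[0,0,0]],
    [[0,-0.006,0],[0,0,0]],
    [[0,-0.009,0],[0,0,0]],
    [[0,-0.012,0],[0,0,0]],
    [[0,-0.015,0],[0,0,0]],
    [[0,-0.015,0],[0,0,0]],
    [[0,-0.015,0],[0,0,0]],
    [[0,-0.015,0],[0,0,0]],
    [[0,-0.015,0],[0,0,0]],
    [[0,-0.015,0],[0,0,0]]
  ]
}}

```text
t: 22.9
tool_pos: [0.4386, -0.0461, 0.072]
tool_rot: [-0.007, -0.662, 0.749, 0.005]
wrist_force: [-16.8, 3.3, 23.3]
width: 0.003
```

```bash
python3 chk.py p9; python3 trav.py p9 | grep shift
```

```text
t 22.9 TCP box x -0.0699 y -0.0002 z 0.072 F along -17.04 [-16.8   3.3  23.3] zax [-0.0177 -0.002  -0.9998]
shift [8.31 8.71]
```

View pics/p9.png

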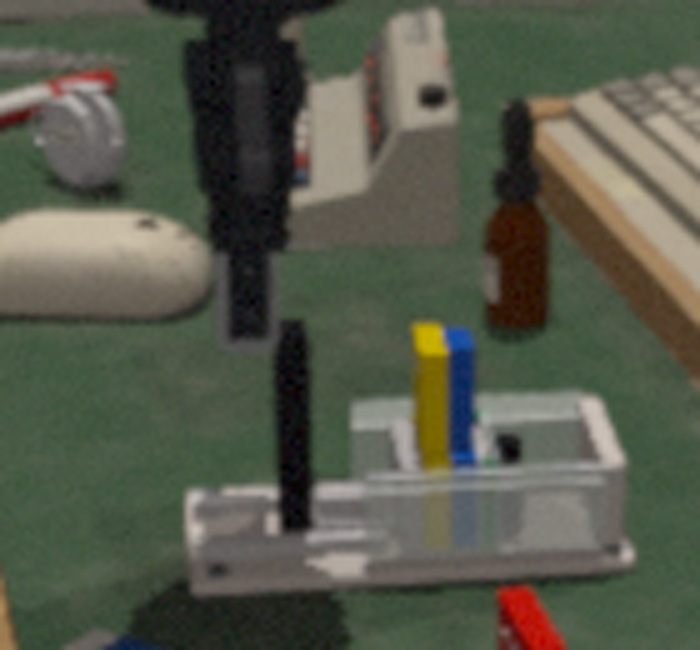

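Run:
```python
from go import *
from h import *
c,s=np.cos(BOX[2]),np.sin(BOX[2])
for n in("side0","top0"):
    S=load(n);W=cloud(S);hsv=cv2.cvtColor(S["image"],cv2.COLOR_RGB2HSV).astype(int);d=W-np.r_[BOX[:2],0]
    bx=c*d[...,0]+s*d[...,1];by=-s*d[...,0]+c*d[...,1]
    m=(hsv[...,0]>55)&(hsv[...,0]<90)&(hsv[...,1]>90)&(W[...,2]>.03)&(W[...,2]<.05)&(bx>-.02)&(bx<.05)&(abs(by)<.03)
    print(n,m.sum(),np.percentile(bx[m],[0,50,100]).round(4) if m.sum() else None)
    # tops of cassette
    m=(W[...,2]>.035)&(W[...,2]<.046)&(bx>-.02)&(bx<.05)&(abs(by)<.018)
    print(n,"cassette top",m.sum(),np.percentile(bx[m],[0,5,50,95]).round(4))
o=arm.get_obs();print(o["t"],o["wrist_force"])
```

```text
side0 0 None
side0 cassette top 57 [0.0084 0.0089 0.0146 0.0247]
top0 0 None
top0 cassette top 87 [0.0109 0.0115 0.0169 0.0266]
22.95 [-17.0048329    4.45086712  24.64732378]
```

Run:
```python
from plant import arm
print(arm.sign_off()); print(arm.get_obs()["wrist_force"])
```

```text
the job is handed in; nothing more can be done
None
the job is handed in; nothing more can be done
```

I filled the gap with two plates, blue then yellow, and handed the job in at about 23 s with the closed fingertips still pushing the post.

**First push, blue only:** the post stopped under about 22 N. The side image showed roughly 23.6 mm of travel, which is the end stop, so blue alone was not enough. The press sprang fully back before I added yellow.

**Second push, blue and yellow:** the stack stopped at about 15 mm of travel, and it did not move further as the push rose from 12 N to 17 N. That is well short of the end stop. Blue's front works out at about 9 mm in the box frame, and the depth images put the cassette face at 8–11 mm, so the two agree. Red was not needed and stayed in the rack.

**Final state:** the last image shows both plates upright and the dropper bottle standing. The last wrist-force reading was about 17 N along the pressing direction.

- **Upward force:** about 24 N also acts upward on the tool, probably friction on the post. I left it alone.
- **Not measured:** I inferred the contact forces inside the stack from the wrist force rather than measuring them. The force reading I tried after hand-in was refused, so there is none from the final second.

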